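Make up a bearing-pressing stack on the arbor press slide and hold it at the detent

TASK

Make up the pressing stack in the middle of the round plate on the arbor press's loading slide: lay the toothed belt idler flat on the plate, the small bearing squarely over the idler's bore and the larger plain pressing disc on top, each centred on the one below, set down rather than dropped. Then take the slide's upright black handle and slide the loaded carriage in under the ram until you feel the ball detent drop into its notch; do not run on past the notch. Finish while still holding the handle there, stack undisturbed, ready for the press stroke; do not let go, and leave the other tools and parts where they lie.

Things in the scene. Friction and masses are not known exactly. Their poses are not given: they have to be found in the camera images.
- idler_mid (a point): Centre (half-way up) of the toothed belt idler: a dark flat ring with 18 square teeth round its rim, 66 mm across, 12 mm thick, about 80 g, with a plain bore of about 35 mm in the middle, lying flat on the table; z axis = its own axis, up.
- bearing_mid (a point): Centre (half-way up) of the small ball bearing to be pressed: steel ring with black seals, 35 mm across, 17 mm bore, 10 mm thick, 40 g, lying flat on the table. It is too tight to sink into the idler's bore by hand: it rests on the idler's top face over the bore.
- press_disc_mid (a point): Centre (half-way up) of the larger pressing disc: plain aluminium disc with an 8 mm hole in the middle, 46 mm across, 14 mm thick, about 65 g, lying flat on the table.
- plate_top (a point): Centre of the top face of the round steel anvil plate (84 mm across, its top 54 mm above the table) on the slide's carriage. Its y axis lies along the slide, x across it, z up: sliding the carriage in under the ram moves it towards its own -y.
- carriage: The carriage with plate, handle and plunger, on a straight level rail; drag 3 to 4 N, it stays where it is left. Origin and axes are those of plate_top. Its aluminium deck is 92 mm wide, reaches 45 mm to the -y side and 165 mm to the +y side of the origin, and lies 8 mm below the plate's top.
- handle_mid (a point): Middle of the carriage's handle: an upright black round post 22 mm in diameter and 44 mm long on a low 30 mm collar, standing on the deck 130 mm from the plate's centre on its +y side. This point is 74 mm above the table, the post's top 96 mm. Same axes as plate_top.
- ram_foot (a point): Centre of the lower face of the press's raised ram (26 mm square, 120 mm above the table; it does not move). Same axes as plate_top. The green head above reaches 42 mm to the +y side of the ram's axis, from 255 mm above the table up; the column stands 100 mm and more to its -y side.
- notch (a point): The 7 mm notch in the top edge of the index bar beside the rail, 57 mm to the +x side of the ram's axis, 34 mm above the table. Same axes as plate_top. The spring ball under the brass plunger, 57 mm to the plate's +x side, drops in when the plate's centre is right under the ram's axis: the rail goes on 28 mm beyond.
- press: The fixed press with its rail and index bar; origin on the table below the ram. Same axes as plate_top. At the start the carriage is 130 to 160 mm short of the notch. Over the last 3 mm before the notch the ball pulls the carriage on, so the 3 to 4 N of drag felt at the handle turns into a pull of 1 to 3 N; pushing it on out of the notch takes about 15 N.
- big_bearing: Bystander: a larger ball bearing ring, 52 mm across with a 40 mm bore, 8 mm thick. Origin: centre of its underside.
- small_disc: Bystander: a small plain aluminium pressing disc, 25 mm across, 14 mm thick. Origin: centre of its underside.
- spanner: Bystander: steel spanner 180 mm long, lying along its x axis. Origin: middle of its underside.
- screwdriver: Bystander: screwdriver with black handle, 200 mm long, 26 mm thick, lying along its x axis. Origin: middle of its underside.
- hammer: Bystander: hammer with wooden handle, 260 mm long, lying along its x axis. Origin: middle of its underside.
- grease: Bystander: closed grease jar, 60 mm across, 60 mm tall. Origin: centre of its underside.
- spray: Bystander: spray can, 56 mm across, 180 mm tall. Origin: centre of its underside.
- pedal: Bystander: black platform pedal, about 95 x 110 mm, 22 mm thick. Origin: centre of its underside.

How it is judged:
By the outcome, as a careful person would: the job done as asked, in the order asked, and still so for the second after the job is handed in, while the arm keeps its last pose, push and grip.
It also fails if it takes over 70 s, if anything falls off the work surface, if the arm or the gripper's body presses on something with over 40 N, if the wrist force passes 120 N, or if a joint passes its speed limit or range.

ROBOT

A 6-joint arm with a two-finger parallel gripper is mounted at the origin on the work surface. World frame = base frame: x ahead of the robot, y to its left, z up, the work surface at z = 0. Lengths are in m, angles in rad, forces in N, time in s.
With the tool pointing down it reaches from about 0.275 to 0.875 m from the base axis. Payload 12.5 kg.
Tool frame: the origin (TCP) lies on the centre line of the jaws, within the pads' length; the fingertips stand 17 mm ahead of it and the grasp point (between the pads) lies 2 mm behind it (nose_length is the distance from the TCP to the fingertips, in m); z points along the fingers, y is the line along which they close (so a half turn about z gives the same grasp; the last joint's range is limited). The gripper opens to 85 mm and grips with 20 to 120 N. Pads are 22 mm wide; open, the fingers measure 114 mm over their backs; the gripper's body (76 mm by 85 mm) begins 54 mm behind the grasp point. The pads swing forward as they close: fully open they stand 13 mm farther back than shut.
Start: joints at [-1.241, 0.351, 1.652, -0, 1.139, -0.085], TCP at [0.222, -0.503, 0.248] pointing down, gripper open.
Joint ranges: [-2.75, 2.75], [-0.79, 2.1], [0.01, 2.65], [-1.57, 4.71], [0.07, 3.14], [-2.87, 2.87]. Speed limits (rad/s): [2.22, 2.22, 2.79, 3.14, 3.14, 3.14].

INTERFACE

Orientations are given as a rotation vector (axis times angle).
In Python, from cell import * gives the robot as it stands. The module is installed in compiled form; this text tells all that it offers.
- The arm moves only by the shell command python3 -m pendant 'ROWS'. ROWS is JSON, a list of rows, each an object of numbers: "fingers": the opening, from 0 (shut) to 1 (fully open); "dx", "dy", "dz": the shift along the tool's x, y, z in cm; "roll": the turn about the tool's z in degrees. A call has 1 to 20 rows; each row is the pose to reach, as a shift and turn from the pose commanded when the call began, along the tool's axes at that moment; what a row does not reach only later rows make up. A row lasts 1/10 s, in which the tool goes at most 50 mm and 8.59 degrees, less where a joint would pass 70% of its speed; a pose out of reach is approached as far as the arm can. A call with a gripper value outside its range is refused whole. The fingers move at their own pace and stop on an object; the grip force is fixed at half the most. Time passes only in rows, so rows that repeat a pose let the fingers close. It gives the time, the measured TCP pose, the force, the opening and the grip force at its end, in the units of the state.
- state(): the state, without advancing time (a new reading comes with each control period).
- capture(name): name is "side" or "top" or "wrist"; returns a dict with "image" (420x560x3 uint8, blue, green, red), "fx", "fy", "cx", "cy" (pixels), "distortion" ([k1, k2, p1, p2, k3] as OpenCV has them; the pictures are not rectified), "cam_to_world" (4x4, takes a point from camera to world coordinates). Camera axes: x right, y up, looking along -z (the intrinsics and any distortion apply to the point x, -y, -z); pixel columns grow to the right and rows downward; lengths in m; the calibration is good to about 2 mm. A picture is of the moment at which its call begins. There is no depth.
- sign_off(): hands the job in; it is judged then, once.
The state is a dict: "time_s": time; "joints": joint angles; "qvel": joint speeds; "joint_efforts": joint torques, N m; "tool_pos": TCP position; "orientation": TCP orientation; "force": force on the tool from outside, world axes, zero at the start; "ft_torque": the same for the moment, N m; "opening": finger opening in m; "grip_force": force on a finger pad.
Only numpy, scipy, OpenCV 4.12 (cv2) and the standard library are available. Lean on these libraries where they do the work, as an engineer would, in place of code of your own. Each camera call takes 0.05 s, during which the arm holds its last target. There are 200 camera calls.

## Working session

There is one attempt and no reset: what is moved stays moved. The work goes in short steps, Python scripts to look and compute and a shell command to move; the robot and the scene stay as the last step left them, time stands still between calls to the robot, and variables do not carry over. Pictures are saved under pics/ and viewed, at most 10 in all, crops included, and the job is handed in when it is done.

```bash
mkdir -p pics
cat > h.py <<'E'
from cell import *
import numpy as np, cv2
from scipy.spatial.transform import Rotation as R
def snap(n,f=None):
    c=capture(n)
    if f: cv2.imwrite('pics/'+f,c['image'])
    return c
def ray(c,uv):
    K=np.array([[c['fx'],0,c['cx']],[0,c['fy'],c['cy']],[0,0,1]])
    p=cv2.undistortPoints(np.array([[uv]],float),K,np.array(c['distortion'],float))[0,0]
    T=np.array(c['cam_to_world']); d=T[:3,:3]@np.array([p[0],-p[1],-1.]); return T[:3,3],d
def at(c,uv,z):
    o,d=ray(c,uv); return o+d*(z-o[2])/d[2]
def proj(c,P):
    K=np.array([[c['fx'],0,c['cx']],[0,c['fy'],c['cy']],[0,0,1]])
    T=np.array(c['cam_to_world']); q=(np.asarray(P)-T[:3,3])@T[:3,:3]; q=q*[1,-1,-1]
    return cv2.projectPoints(q.reshape(-1,1,3),np.zeros(3),np.zeros(3),K,np.array(c['distortion'],float))[0].reshape(-1,2)
def rel(target,yaw=None):
    "shift in tool axes (cm) from current pose"
    s=state(); M=R.from_rotvec(s['orientation']).as_matrix()
    return (M.T@(np.array(target)-s['tool_pos'])*100).round(2)
E
python3 - <<'E'
from h import *
a=snap('top','top.png');b=snap('side','side.png')
for c in(a,b):print(np.array(c['cam_to_world']).round(3).tolist(),c['fx'])
s=state();print(s); print(R.from_rotvec(s['orientation']).as_matrix().round(3))
E
```

```text
[[-0.005, 0.984, -0.177, 0.33], [-1.0, -0.008, -0.012, 0.035], [-0.014, 0.177, 0.984, 1.142], [0.0, 0.0, 0.0, 1.0]] 383.2476823112489
[[-0.988, 0.057, -0.143, 0.365], [-0.152, -0.503, 0.851, 0.915], [-0.024, 0.862, 0.506, 0.619], [0.0, 0.0, 0.0, 1.0]] 404.7686427294608
{'time_s': 0.1, 'joints': array([-1.24062931e+00,  3.51194175e-01,  1.65236425e+00, -1.14394256e-05,
        1.13910912e+00, -8.46120222e-02]), 'qvel': array([ 2.63738687e-04, -6.92151551e-04, -1.63029846e-03, -4.53300363e-05,
       -1.46995474e-03, -1.22788881e-03]), 'joint_efforts': array([ 4.27328769e-04, -5.06835544e+01, -2.91873443e+01, -9.82708775e-05,
        2.61549736e-03, -8.78589958e-06]), 'tool_pos': array([ 0.2215655 , -0.50308579,  0.2478042 ]), 'orientation': array([-3.07322960e+00, -6.46660937e-01,  2.22899754e-04]), 'force': array([-0.38528838, -0.16680066,  0.1492339 ]), 'ft_torque': array([ 0.02511362, -0.026856  ,  0.01080795]), 'grip_force': 0.0, 'opening': 0.085487536652439}
[[ 0.915  0.403 -0.   ]
 [ 0.403 -0.915  0.001]
 [ 0.    -0.001 -1.   ]]
```

View pics/top.png

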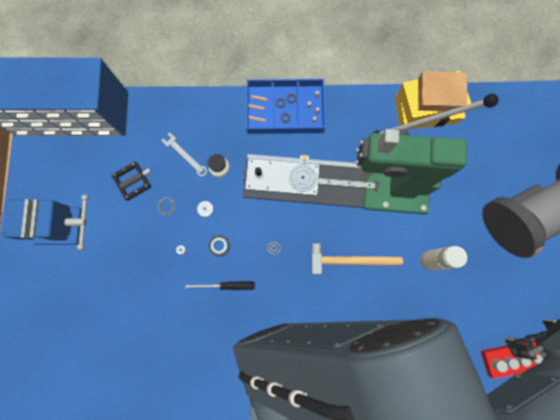

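View pics/side.png

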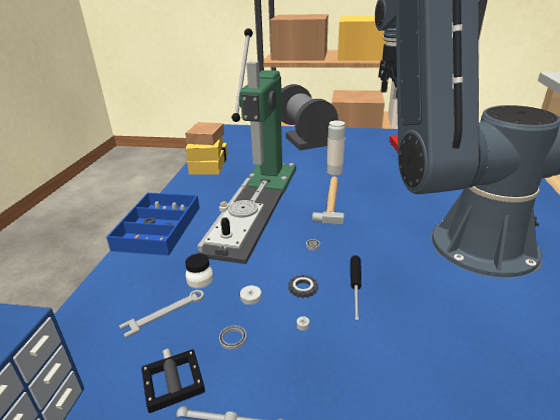

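The top view shows the idler at (219,245), the bearing at (273,248), the press disc at (205,209), the plate at (303,177), the handle at (259,171) and the plunger at (304,157). The slide-in direction is to image right, which is about world -y. The side view agrees: idler (303,286), bearing (313,244), disc (250,294), plate (243,208).

Run:
```python
from h import *
a=snap('top');b=snap('side')
def refine(c,uv,r):
    im=c['image'].astype(int);h=cv2.cvtColor(c['image'],cv2.COLOR_BGR2HSV)
    m=((h[...,1]<140)|(h[...,2]<60)).astype(np.uint8)
    w=np.zeros_like(m);cv2.circle(w,uv,r,1,-1);m&=w
    cs,_=cv2.findContours(m,cv2.RETR_EXTERNAL,cv2.CHAIN_APPROX_NONE)
    k=max(cs,key=cv2.contourArea);return cv2.minAreaRect(k)
for n,u,v,z in(('idler',(219,245),(303,286),.006),('bearing',(273,248),(313,244),.005),('disc',(205,209),(250,294),.007)):
    ra,rb=refine(a,u,15),refine(b,v,20)
    print(n,ra,at(a,ra[0],z).round(4),rb,at(b,rb[0],z).round(4))
for n,u,v,z in(('plate',(303,177),(243,208),.054),('handle',(259,171),(226,219),.096),('plunger',(304,157),(224,205),.06)):
    print(n,at(a,u,z).round(4),at(b,v,z).round(4))
w=snap('wrist','w0.png');s=state()
T=np.array(w['cam_to_world']);M=R.from_rotvec(s['orientation']).as_matrix()
print(M.T@(T[:3,3]-s['tool_pos']),(M.T@T[:3,:3]).round(3),w['fx'])
```

```text
idler ((219.0, 245.0), (22.0, 22.0), 90.0) [0.4396 0.2187 0.006 ] ((302.5, 285.5), (23.0, 29.0), 90.0) [0.4373 0.2204 0.006 ]
bearing ((273.5, 248.00001525878906), (13.435027122497559, 13.435027122497559), 45.0) [0.4296 0.0569 0.005 ] ((313.0, 244.5), (11.0, 14.0), 90.0) [0.4273 0.059  0.005 ]
disc ((204.5, 208.5), (17.0, 17.0), 90.0) [0.5501 0.2647 0.007 ] ((250.5, 294.5), (19.0, 21.0), 90.0) [0.5471 0.2649 0.007 ]
plate [ 0.6327 -0.0314  0.054 ] [ 0.6287 -0.0219  0.054 ]
handle [0.6397 0.0952 0.096 ] [0.6384 0.1046 0.096 ]
plunger [ 0.6917 -0.035   0.06  ] [ 0.6825 -0.0221  0.06  ]
[ 0.07022881  0.00031566 -0.12533923] [[-0.     0.96   0.281]
 [ 1.    -0.     0.001]
 [ 0.001  0.281 -0.96 ]] 298.1870067243273
```

```bash
python3 - <<'E'
from h import *
print(rel([.43,.21,.16]))
E
python3 -c "
import cell;print([n for n in dir(cell) if n[0]!='_'])"
```

```text
[ 47.81 -56.87   8.84]
['PlanningError', 'capture', 'nose_length', 'sign_off', 'state']
```

```bash
python3 -m pendant '[{"dx":12,"dy":-14,"dz":0,"roll":8},{"dx":24,"dy":-28,"dz":0,"roll":16},{"dx":36,"dy":-42,"dz":2,"roll":24},{"dx":47.8,"dy":-56.9,"dz":8.8,"roll":27.8},{"dx":47.8,"dy":-56.9,"dz":8.8,"roll":27.8},{"dx":47.8,"dy":-56.9,"dz":8.8,"roll":27.8},{"dx":47.8,"dy":-56.9,"dz":8.8,"roll":27.8},{"dx":47.8,"dy":-56.9,"dz":8.8,"roll":27.8},{"dx":47.8,"dy":-56.9,"dz":8.8,"roll":27.8},{"dx":47.8,"dy":-56.9,"dz":8.8,"roll":27.8},{"dx":47.8,"dy":-56.9,"dz":8.8,"roll":27.8},{"dx":47.8,"dy":-56.9,"dz":8.8,"roll":27.8},{"dx":47.8,"dy":-56.9,"dz":8.8,"roll":27.8},{"dx":47.8,"dy":-56.9,"dz":8.8,"roll":27.8},{"dx":47.8,"dy":-56.9,"dz":8.8,"roll":27.8},{"dx":47.8,"dy":-56.9,"dz":8.8,"roll":27.8},{"dx":47.8,"dy":-56.9,"dz":8.8,"roll":27.8},{"dx":47.8,"dy":-56.9,"dz":8.8,"roll":27.8},{"dx":47.8,"dy":-56.9,"dz":8.8,"roll":27.8},{"dx":47.8,"dy":-56.9,"dz":8.8,"roll":27.8}]'
python3 - <<'E'
from h import *
s=state();print(nose_length,R.from_rotvec(s['orientation']).as_matrix().round(3))
snap('wrist','w1.png')
E
```

```text
0.017 [[ 0.915  0.403 -0.   ]
 [ 0.403 -0.915  0.001]
 [ 0.    -0.001 -1.   ]]schema error: expected keys fingers, dx, dy, dz, roll
```

View pics/w1.png

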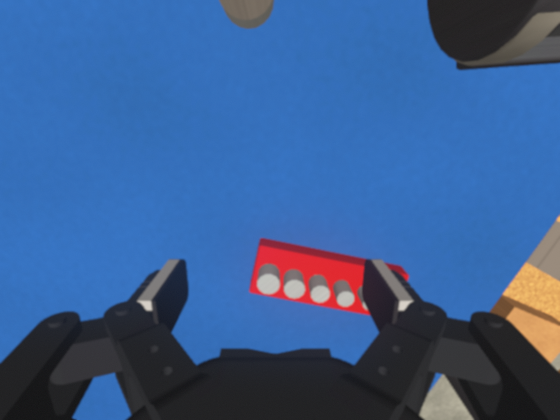

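The move was refused because every row needs all five keys. This picture only shows the start pose: fingers at rows 260–310, image right = tool +y, image up = tool +x. I'm resending the move with full rows.

```bash
python3 -m pendant '[{"fingers":1,"dx":12,"dy":-14,"dz":0,"roll":8},{"fingers":1,"dx":24,"dy":-28,"dz":0,"roll":16},{"fingers":1,"dx":36,"dy":-42,"dz":0,"roll":24},{"fingers":1,"dx":36,"dy":-42,"dz":0,"roll":24},{"fingers":1,"dx":36,"dy":-42,"dz":0,"roll":27.8},{"fingers":1,"dx":36,"dy":-42,"dz":2,"roll":27.8},{"fingers":1,"dx":36,"dy":-42,"dz":2,"roll":27.8},{"fingers":1,"dx":36,"dy":-42,"dz":2,"roll":27.8},{"fingers":1,"dx":47.8,"dy":-56.9,"dz":8.8,"roll":27.8},{"fingers":1,"dx":47.8,"dy":-56.9,"dz":8.8,"roll":27.8},{"fingers":1,"dx":47.8,"dy":-56.9,"dz":8.8,"roll":27.8},{"fingers":1,"dx":47.8,"dy":-56.9,"dz":8.8,"roll":27.8},{"fingers":1,"dx":47.8,"dy":-56.9,"dz":8.8,"roll":27.8},{"fingers":1,"dx":47.8,"dy":-56.9,"dz":8.8,"roll":27.8},{"fingers":1,"dx":47.8,"dy":-56.9,"dz":8.8,"roll":27.8},{"fingers":1,"dx":47.8,"dy":-56.9,"dz":8.8,"roll":27.8},{"fingers":1,"dx":47.8,"dy":-56.9,"dz":8.8,"roll":27.8},{"fingers":1,"dx":47.8,"dy":-56.9,"dz":8.8,"roll":27.8},{"fingers":1,"dx":47.8,"dy":-56.9,"dz":8.8,"roll":27.8},{"fingers":1,"dx":47.8,"dy":-56.9,"dz":8.8,"roll":27.8}]'
python3 - <<'E'
from h import *
s=state();print(R.from_rotvec(s['orientation']).as_matrix().round(3))
snap('wrist','w2.png')
E
```

```text
time_s: 2.3
tool_pos: [0.4299, 0.2092, 0.1607]
orientation: [-3.139, 0.113, -0.001]
force: [0.8, -0.3, 0.9]
opening: 0.0855
grip_force: 0.0
[[ 0.997 -0.072  0.001]
 [-0.072 -0.997  0.   ]
 [ 0.001 -0.    -1.   ]]
```

View pics/w2.png

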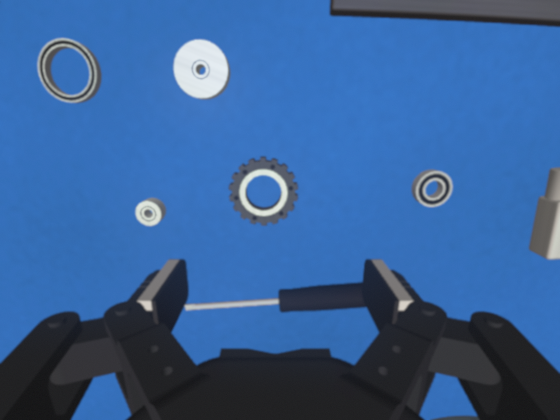

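The wrist view shows the idler at (263,190), the bearing at (433,188), the press disc at (201,69), the small disc at (150,212) and the big ring at (69,70). The fingertips are at (165,285) and (385,285).

```bash
cat >> h.py <<'E'
def obj(c,uv,r):
    h=cv2.cvtColor(c['image'],cv2.COLOR_BGR2HSV)
    m=((h[...,1]<140)|(h[...,2]<60)).astype(np.uint8)
    w=np.zeros_like(m);cv2.circle(w,uv,r,1,-1);m&=w
    cs,_=cv2.findContours(m,cv2.RETR_EXTERNAL,cv2.CHAIN_APPROX_NONE)
    return cv2.fitEllipse(cv2.convexHull(max(cs,key=cv2.contourArea)))
E
python3 - <<'E'
from h import *
c=snap('wrist');s=state()
print('tcp px',proj(c,s['tool_pos']))
for n,u,r,z in(('idler',(263,190),42,.006),('bearing',(433,188),26,.005),('disc',(201,69),36,.007)):
    e=obj(c,u,r); print(n,e,at(c,e[0],z).round(4), [round(1e3*np.linalg.norm(at(c,np.array(e[0])+[k/2,0],z)-at(c,np.array(e[0])-[k/2,0],z)),1) for k in e[1]])
p=at(c,obj(c,(263,190),42)[0],.006);print(rel([p[0],p[1],.014]))
E
```

```text
tcp px [[272.75108601 278.05362232]]
idler ((263.1777038574219, 191.0572509765625), (68.28620147705078, 69.40245056152344), 106.0079116821289) [0.4374 0.2195 0.006 ] [np.float64(65.7), np.float64(66.8)]
bearing ((432.18231201171875, 187.75767517089844), (38.592586517333984, 42.302921295166016), 79.39205169677734) [0.4289 0.056  0.005 ] [np.float64(37.9), np.float64(41.6)]
disc ((201.19842529296875, 68.96785736083984), (56.42913055419922, 63.05740737915039), 151.5303192138672) [0.5491 0.2639 0.007 ] [np.float64(48.9), np.float64(54.7)]
[ 0.67 -1.05 14.66]
```

```bash
python3 -m pendant '[{"fingers":1,"dx":0.7,"dy":-1.0,"dz":5,"roll":0},{"fingers":1,"dx":0.7,"dy":-1.0,"dz":10,"roll":0},{"fingers":1,"dx":0.7,"dy":-1.0,"dz":13,"roll":0},{"fingers":1,"dx":0.7,"dy":-1.0,"dz":14.6,"roll":0},{"fingers":1,"dx":0.7,"dy":-1.0,"dz":14.6,"roll":0},{"fingers":1,"dx":0.7,"dy":-1.0,"dz":14.6,"roll":0}]'
python3 - <<'E'
from h import *
snap('wrist','w3.png')
E
python3 -m pendant '[{"fingers":0.7,"dx":0,"dy":0,"dz":0,"roll":0},{"fingers":0.7,"dx":0,"dy":0,"dz":0,"roll":0},{"fingers":0.7,"dx":0,"dy":0,"dz":0,"roll":0},{"fingers":0.7,"dx":0,"dy":0,"dz":0,"roll":0},{"fingers":0.7,"dx":0,"dy":0,"dz":0,"roll":0}]'
```

```text
time_s: 3.0
tool_pos: [0.4378, 0.2194, 0.0148]
orientation: [-3.14, 0.111, -0.0]
force: [-0.0, 0.2, 0.5]
opening: 0.0857
grip_force: 0.0
time_s: 3.55
tool_pos: [0.4382, 0.2198, 0.0159]
orientation: [-3.139, 0.111, -0.003]
force: [-3.2, -2.9, 15.6]
opening: 0.0633
grip_force: 61.6
```

View pics/w3.png

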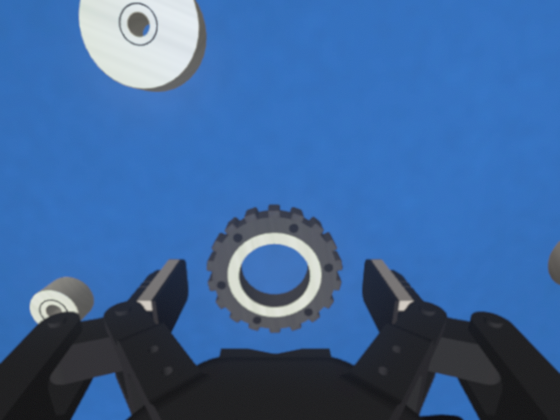

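At the grasp pose the idler sits centred between the pads at (274,268). The closing tips swung forward onto the table (15 N), so I'm regripping 5 mm higher.

```bash
python3 -m pendant '[{"fingers":0.9,"dx":0,"dy":0,"dz":-0.1,"roll":0},{"fingers":0.9,"dx":0,"dy":0,"dz":-0.5,"roll":0},{"fingers":0.9,"dx":0,"dy":0,"dz":-0.5,"roll":0},{"fingers":0.65,"dx":0,"dy":0,"dz":-0.5,"roll":0},{"fingers":0.65,"dx":0,"dy":0,"dz":-0.5,"roll":0},{"fingers":0.65,"dx":0,"dy":0,"dz":-0.5,"roll":0},{"fingers":0.65,"dx":0,"dy":0,"dz":-0.5,"roll":0},{"fingers":0.65,"dx":0,"dy":0,"dz":-0.5,"roll":0}]'
python3 -m pendant '[{"fingers":0.65,"dx":0,"dy":0,"dz":-2,"roll":0},{"fingers":0.65,"dx":0,"dy":0,"dz":-6,"roll":0},{"fingers":0.65,"dx":0,"dy":0,"dz":-11,"roll":0},{"fingers":0.65,"dx":0,"dy":0,"dz":-14,"roll":0},{"fingers":0.65,"dx":0,"dy":0,"dz":-14,"roll":0},{"fingers":0.65,"dx":0,"dy":0,"dz":-14,"roll":0}]'
python3 - <<'E'
from h import *
print(rel([.58,-.03,.16]))
E
```

```text
time_s: 4.35
tool_pos: [0.4377, 0.2196, 0.0203]
orientation: [-3.139, 0.111, -0.001]
force: [-5.2, -1.5, 20.9]
opening: 0.0624
grip_force: 60.2
time_s: 4.95
tool_pos: [0.4374, 0.2195, 0.1593]
orientation: [-3.139, 0.111, -0.001]
force: [-0.5, 0.6, -2.1]
opening: 0.0618
grip_force: 65.3
[15.98 23.89 -0.07]
```

```bash
python3 -m pendant '[{"fingers":0.65,"dx":3,"dy":4,"dz":0,"roll":0},{"fingers":0.65,"dx":6,"dy":8,"dz":0,"roll":0},{"fingers":0.65,"dx":9,"dy":12.5,"dz":0,"roll":0},{"fingers":0.65,"dx":12,"dy":17,"dz":0,"roll":0},{"fingers":0.65,"dx":14,"dy":21,"dz":0,"roll":0},{"fingers":0.65,"dx":16,"dy":23.9,"dz":0,"roll":0},{"fingers":0.65,"dx":16,"dy":23.9,"dz":0,"roll":0},{"fingers":0.65,"dx":16,"dy":23.9,"dz":0,"roll":0},{"fingers":0.65,"dx":16,"dy":23.9,"dz":0,"roll":0}]'
python3 - <<'E'
from h import *
snap('wrist','w4.png')
E
```

```text
time_s: 5.85
tool_pos: [0.5794, -0.0293, 0.158]
orientation: [-3.139, 0.11, 0.004]
force: [-0.9, 0.0, -0.7]
opening: 0.062
grip_force: 65.4
```

View pics/w4.png

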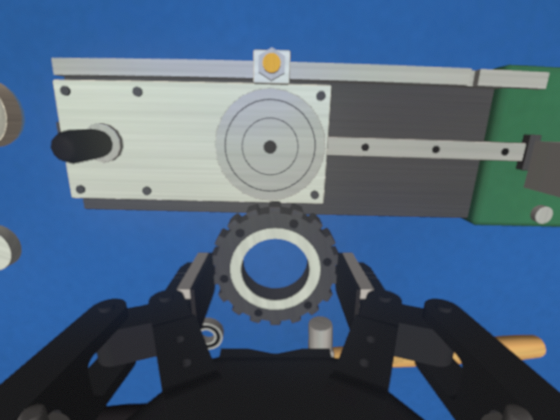

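The idler is held level at (276,263). The plate's centre hole is at (270,147), the plunger at (271,62), the handle at (75,145) and the notch near (475,76).

```bash
cat >> h.py <<'E'
def hole(c,uv,r=9):
    "dark blob centroid near uv"
    g=cv2.cvtColor(c['image'],cv2.COLOR_BGR2GRAY).astype(float);u,v=uv
    p=g[v-r:v+r+1,u-r:u+r+1];w=np.clip(np.percentile(p,60)-30-p,0,None);Y,X=np.mgrid[v-r:v+r+1,u-r:u+r+1]
    return (X*w).sum()/w.sum(),(Y*w).sum()/w.sum()
def white(c,uv,r):
    h=cv2.cvtColor(c['image'],cv2.COLOR_BGR2HSV);m=((h[...,1]<60)&(h[...,2]>150)).astype(np.uint8)
    w=np.zeros_like(m);cv2.circle(w,uv,r,1,-1);m&=w
    cs,_=cv2.findContours(m,cv2.RETR_EXTERNAL,cv2.CHAIN_APPROX_NONE)
    return cv2.fitEllipse(max(cs,key=cv2.contourArea))
E
python3 - <<'E'
from h import *
c=snap('wrist');s=state();t=s['tool_pos'];M=R.from_rotvec(s['orientation']).as_matrix()
p=at(c,hole(c,(270,147)),.054)
e=white(c,(275,269),52);zt=t[2]-.0203+.012;q=at(c,e[0],zt)
print(hole(c,(270,147)),p.round(4),e,q.round(4),'idler in tool',(M.T@(q-t)*1e3).round(1))
print('shift cm',(M.T@(p-q)*100).round(2))
# rail direction from deck screws / hub points
for n,u,z in(('screwA',(65,91),.046),('screwB',(321,97),.046),('screwC',(81,189),.046),('screwD',(315,195),.046),('plunger',(271,62),.06),('notch',(475,77),.034),('handlebase',(104,143),.05)):
    print(n,at(c,hole(c,u,6) if 'sc' in n else u,z).round(4))
# plate from deck screws check, top-view & side-view of holes
h=cv2.cvtColor(c['image'],cv2.COLOR_BGR2HSV);print('pl',h[120,240],h[120,150],h[147,230])
E
```

```text
(np.float64(269.98931278737416), np.float64(146.82950167764383)) [ 0.6319 -0.0297  0.054 ] ((274.739990234375, 268.4245910644531), (80.13894653320312, 89.20323944091797), 90.03929901123047) [ 0.5804 -0.0299  0.1505] idler in tool [0.7 0.8 8.3]
shift cm [ 5.15 -0.38  9.64]
screwA [0.6844 0.1216 0.046 ]
screwB [ 0.6663 -0.0702  0.046 ]
screwC [0.6085 0.1288 0.046 ]
screwD [ 0.5904 -0.063   0.046 ]
plunger [ 0.6896 -0.0348  0.06  ]
notch [ 0.6736 -0.1935  0.034 ]
handlebase [0.6438 0.0986 0.05  ]
pl [103  17 185] [ 53  15 210] [ 69  10 184]
```

```bash
python3 -m pendant '[{"fingers":0.65,"dx":3,"dy":-0.2,"dz":0,"roll":0},{"fingers":0.65,"dx":5.15,"dy":-0.4,"dz":2,"roll":0},{"fingers":0.65,"dx":5.15,"dy":-0.4,"dz":5,"roll":0},{"fingers":0.65,"dx":5.15,"dy":-0.4,"dz":7.1,"roll":0},{"fingers":0.65,"dx":5.15,"dy":-0.4,"dz":7.1,"roll":0},{"fingers":0.65,"dx":5.15,"dy":-0.4,"dz":7.1,"roll":0},{"fingers":0.65,"dx":5.15,"dy":-0.4,"dz":7.1,"roll":0}]'
python3 - <<'E'
from h import *
snap('wrist','w5.png')
E
```

```text
time_s: 6.65
tool_pos: [0.6326, -0.0295, 0.0899]
orientation: [3.139, -0.11, 0.004]
force: [-0.1, 0.3, -1.4]
opening: 0.0619
grip_force: 65.5
```

View pics/w5.png

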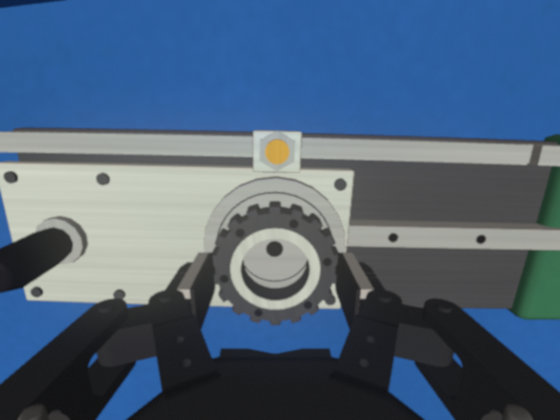

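The plate's hole shows through the idler's bore at (274,248), with the ring centre at (275,268).

```bash
cat > chk.py <<'E'
from h import *
c=snap('wrist');s=state();t=s['tool_pos'];M=R.from_rotvec(s['orientation']).as_matrix()
hh=hole(c,(274,248),8);p=at(c,hh,.054)
e=white(c,(275,269),52);q=at(c,e[0],t[2]-.0203+.012)
print(t.round(4),hh,p.round(4),e[0],q.round(4));print('shift cm',(M.T@(p-q)*100).round(2))
E
python3 chk.py
```

```text
[ 0.6325 -0.0297  0.0897] (np.float64(273.9778959149412), np.float64(248.61191941801897)) [ 0.6319 -0.0298  0.054 ] (274.7476501464844, 268.4061279296875) [ 0.6332 -0.0304  0.0814]
shift cm [-0.14 -0.05  2.74]
```

```bash
python3 -m pendant '[{"fingers":0.65,"dx":-0.12,"dy":-0.05,"dz":0.7,"roll":0},{"fingers":0.65,"dx":-0.12,"dy":-0.05,"dz":1.1,"roll":0},{"fingers":0.65,"dx":-0.12,"dy":-0.05,"dz":1.3,"roll":0},{"fingers":0.65,"dx":-0.12,"dy":-0.05,"dz":1.4,"roll":0},{"fingers":0.65,"dx":-0.12,"dy":-0.05,"dz":1.4,"roll":0}]'; python3 -m pendant '[{"fingers":0.65,"dx":0,"dy":0,"dz":0.05,"roll":0},{"fingers":0.65,"dx":0,"dy":0,"dz":0.1,"roll":0},{"fingers":0.65,"dx":0,"dy":0,"dz":0.1,"roll":0}]'
```

```text
time_s: 7.25
tool_pos: [0.6307, -0.0291, 0.0747]
orientation: [-3.14, 0.111, 0.001]
force: [-2.8, 0.2, 4.7]
opening: 0.0618
grip_force: 66.4
time_s: 7.55
tool_pos: [0.6308, -0.0292, 0.0746]
orientation: [-3.14, 0.111, 0.0]
force: [-7.0, 0.1, 13.8]
opening: 0.0619
grip_force: 67.8
```

```bash
python3 -m pendant '[{"fingers":0.7,"dx":0,"dy":0,"dz":-0.05,"roll":0},{"fingers":0.78,"dx":0,"dy":0,"dz":-0.1,"roll":0},{"fingers":0.85,"dx":0,"dy":0,"dz":-0.1,"roll":0},{"fingers":0.95,"dx":0,"dy":0,"dz":-0.2,"roll":0},{"fingers":1,"dx":0,"dy":0,"dz":-1,"roll":0},{"fingers":1,"dx":0,"dy":0,"dz":-4,"roll":0},{"fingers":1,"dx":0,"dy":0,"dz":-8,"roll":0},{"fingers":1,"dx":-3,"dy":0,"dz":-10,"roll":0},{"fingers":1,"dx":-4,"dy":0,"dz":-10,"roll":0},{"fingers":1,"dx":-4,"dy":0,"dz":-10,"roll":0},{"fingers":1,"dx":-4,"dy":0,"dz":-10,"roll":0}]'
python3 - <<'E'
from h import *
c=snap('wrist','w6.png');s=state();print(s['force'].round(1))
for z in (.054,.06,.066): print(z,proj(c,[.6319,-.0297,z]))
x=int(proj(c,[.6319,-.0297,.066])[0,0]);y=int(proj(c,[.6319,-.0297,.066])[0,1])
e=white(c,(x,y),32);print('hub',e,at(c,e[0],.066).round(4),'hole',at(c,hole(c,(x,y+2),7),.054).round(4))
cv2.imwrite('pics/w6c.png',cv2.resize(c['image'][y-75:y+75,x-100:x+100],None,fx=3,fy=3))
E
```

```text
time_s: 8.65
tool_pos: [0.591, -0.0264, 0.1726]
orientation: [-3.14, 0.111, 0.001]
force: [0.2, 0.2, -1.0]
opening: 0.0858
grip_force: 0.0
[-0.7  0.3  0.5]
0.054 [[274.56306169 159.55824345]]
0.06 [[274.54313118 160.48183486]]
0.066 [[274.52220584 161.45156263]]
hub ((274.8439025878906, 162.57177734375), (57.301300048828125, 57.42627716064453), 151.7354278564453) [ 0.631  -0.0299  0.066 ] hole [ 0.6316 -0.0297  0.054 ]
```

View pics/w6c.png

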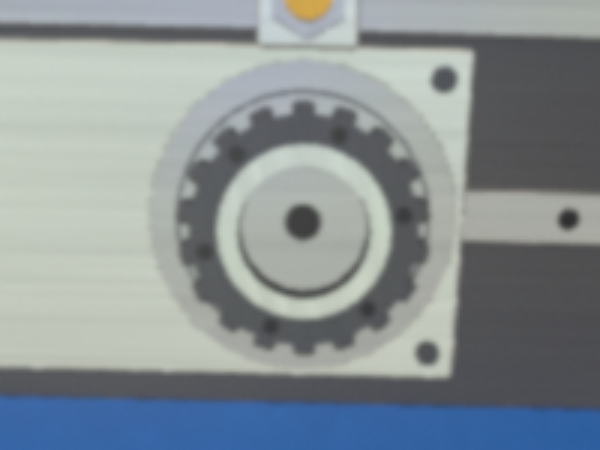

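The idler lies flat on the plate and within 1 mm of centre: hub at (.6310,-.0299), hole at (.6316,-.0297). Bearing next.

Run:
```python
from h import *
print(rel([.42,.056,.12]))
```

```text
[-17.65  -7.02   5.25]
```

```bash
python3 -m pendant '[{"fingers":0.75,"dx":-4,"dy":-1.5,"dz":0,"roll":0},{"fingers":0.75,"dx":-8,"dy":-3,"dz":0,"roll":0},{"fingers":0.75,"dx":-12,"dy":-5,"dz":2,"roll":0},{"fingers":0.75,"dx":-16,"dy":-7,"dz":4,"roll":0},{"fingers":0.75,"dx":-17.6,"dy":-7,"dz":5.2,"roll":0},{"fingers":0.75,"dx":-17.6,"dy":-7,"dz":5.2,"roll":0},{"fingers":0.75,"dx":-17.6,"dy":-7,"dz":5.2,"roll":0},{"fingers":0.75,"dx":-17.6,"dy":-7,"dz":5.2,"roll":0}]'
python3 - <<'E'
from h import *
c=snap('wrist');u=proj(c,[.4285,.0565,.007])[0].astype(int)
e=obj(c,tuple(map(int,u)),40);p=at(c,e[0],.006);print(u,e,p.round(4));print(rel([p[0],p[1],.021]))
E
```

```text
time_s: 9.5
tool_pos: [0.422, 0.0555, 0.1217]
orientation: [-3.14, 0.111, -0.002]
force: [-0.5, 0.4, 0.4]
opening: 0.0642
grip_force: 0.0
[272 202] ((272.23187255859375, 201.68638610839844), (44.35472869873047, 44.4659423828125), 35.9264030456543) [0.4287 0.0566 0.006 ]
[ 0.66 -0.15 10.07]
```

```bash
python3 -m pendant '[{"fingers":0.75,"dx":0.65,"dy":-0.15,"dz":4,"roll":0},{"fingers":0.75,"dx":0.65,"dy":-0.15,"dz":8,"roll":0},{"fingers":0.75,"dx":0.65,"dy":-0.15,"dz":10.3,"roll":0},{"fingers":0.75,"dx":0.65,"dy":-0.15,"dz":10.3,"roll":0},{"fingers":0.5,"dx":0.65,"dy":-0.15,"dz":10.3,"roll":0},{"fingers":0.5,"dx":0.65,"dy":-0.15,"dz":10.3,"roll":0},{"fingers":0.35,"dx":0.65,"dy":-0.15,"dz":10.3,"roll":0},{"fingers":0.35,"dx":0.65,"dy":-0.15,"dz":10.3,"roll":0},{"fingers":0.35,"dx":0.65,"dy":-0.15,"dz":10.3,"roll":0},{"fingers":0.35,"dx":0.65,"dy":-0.15,"dz":10.3,"roll":0}]'
python3 -m pendant '[{"fingers":0.35,"dx":0,"dy":0,"dz":-1,"roll":0},{"fingers":0.35,"dx":0,"dy":0,"dz":-4,"roll":0},{"fingers":0.35,"dx":0,"dy":0,"dz":-9,"roll":0},{"fingers":0.35,"dx":0,"dy":0,"dz":-13,"roll":0},{"fingers":0.35,"dx":0,"dy":0,"dz":-14,"roll":0},{"fingers":0.35,"dx":0,"dy":0,"dz":-14,"roll":0},{"fingers":0.35,"dx":0,"dy":0,"dz":-14,"roll":0}]'
python3 - <<'E'
from h import *
print(rel([.6305,-.0299,.15]))
E
```

```text
time_s: 10.55
tool_pos: [0.4279, 0.0568, 0.02]
orientation: [-3.14, 0.111, -0.005]
force: [-2.7, -0.8, 13.7]
opening: 0.0318
grip_force: 58.3
time_s: 11.25
tool_pos: [0.4264, 0.0569, 0.1578]
orientation: [3.14, -0.111, -0.001]
force: [-0.5, 0.5, -0.2]
opening: 0.0317
grip_force: 59.6
[20.98  7.22  0.77]
```

```bash
cat > brg.py <<'E'
from h import *
def seal(c,t,dz):
    u=proj(c,t+np.array([0,0,dz]))[0];r=34
    g=cv2.cvtColor(c['image'],cv2.COLOR_BGR2HSV);m=(g[...,2]<75).astype(np.uint8)
    w=np.zeros_like(m);cv2.circle(w,tuple(map(int,u)),r,1,-1);m&=w
    cs,_=cv2.findContours(m,cv2.RETR_EXTERNAL,cv2.CHAIN_APPROX_NONE)
    k=max(cs,key=cv2.contourArea);e=cv2.fitEllipse(cv2.convexHull(k));return u,e
if __name__=='__main__':
    c=snap('wrist','w7.png');s=state();t=s['tool_pos'];M=R.from_rotvec(s['orientation']).as_matrix()
    u,e=seal(c,t,-.010);q=at(c,e[0],t[2]-.010);print(t.round(4),u,e,q.round(4),(M.T@(q-t)*1e3).round(1))
    o=c['image'][200:340,190:360];cv2.imwrite('pics/w7c.png',cv2.resize(o,None,fx=4,fy=4,interpolation=cv2.INTER_CUBIC))
E
python3 brg.py
```

```text
[0.4261 0.0569 0.1573] [273.24791848 268.00849731] ((274.84124755859375, 265.2582092285156), (50.70099639892578, 56.650474548339844), 89.81460571289062) [0.4276 0.0559 0.1473] [ 1.6  0.8 10. ]
```

View pics/w7c.png

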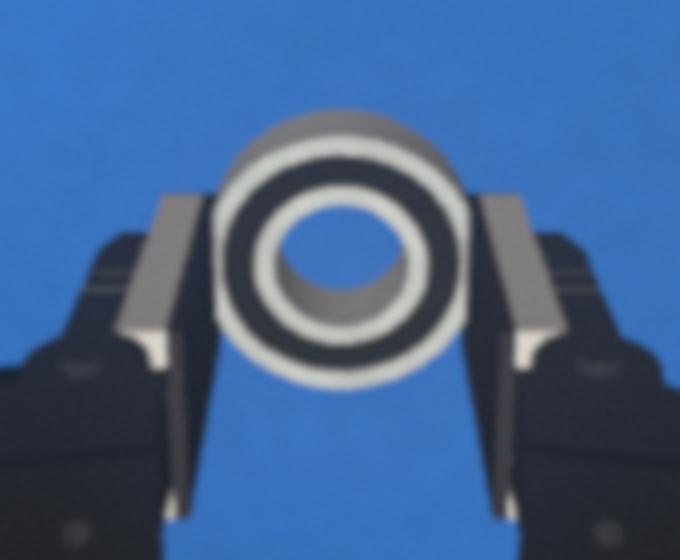

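The bearing is held level and square, with its seal ring at (275,265). In the tool frame it sits at x +1.6 mm, y +0.8 mm.

Run:
```python
from h import *
print(rel([.6295,-.0290,.0875]))
```

```text
[20.9   7.13  6.94]
```

```bash
python3 -m pendant '[{"fingers":0.35,"dx":4,"dy":1.4,"dz":0,"roll":0},{"fingers":0.35,"dx":8,"dy":2.8,"dz":0,"roll":0},{"fingers":0.35,"dx":12,"dy":4.2,"dz":0,"roll":0},{"fingers":0.35,"dx":16,"dy":5.6,"dz":0,"roll":0},{"fingers":0.35,"dx":19,"dy":6.6,"dz":0,"roll":0},{"fingers":0.35,"dx":20.9,"dy":7.1,"dz":1,"roll":0},{"fingers":0.35,"dx":20.9,"dy":7.1,"dz":4,"roll":0},{"fingers":0.35,"dx":20.9,"dy":7.1,"dz":5.3,"roll":0},{"fingers":0.35,"dx":20.9,"dy":7.1,"dz":5.3,"roll":0},{"fingers":0.35,"dx":20.9,"dy":7.1,"dz":5.3,"roll":0},{"fingers":0.35,"dx":20.9,"dy":7.1,"dz":5.3,"roll":0}]'
python3 brg.py;  python3 - <<'E'
from h import *
print(rel([.6295,-.0290,.0870]))
E
```

```text
time_s: 12.4
tool_pos: [0.6307, -0.0285, 0.1064]
orientation: [3.14, -0.11, 0.002]
force: [-0.3, -0.7, 0.1]
opening: 0.0314
grip_force: 59.6
[ 0.6308 -0.0285  0.1065] [273.16946844 268.14101055] ((274.85296630859375, 265.2794189453125), (51.663047790527344, 57.42185974121094), 90.69332885742188) [ 0.6323 -0.0295  0.0965] [ 1.6  0.8 10. ]
[-0.13  0.05  1.95]
```

```bash
python3 -m pendant '[{"fingers":0.35,"dx":-0.13,"dy":0.05,"dz":0.8,"roll":0},{"fingers":0.35,"dx":-0.13,"dy":0.05,"dz":1.5,"roll":0},{"fingers":0.35,"dx":-0.13,"dy":0.05,"dz":1.8,"roll":0},{"fingers":0.35,"dx":-0.13,"dy":0.05,"dz":1.9,"roll":0},{"fingers":0.35,"dx":-0.13,"dy":0.05,"dz":1.9,"roll":0}]'
```

```text
time_s: 12.95
tool_pos: [0.6289, -0.0291, 0.0862]
orientation: [-3.14, 0.111, 0.001]
force: [-0.0, -0.3, -0.2]
opening: 0.0315
grip_force: 60.0
```

```bash
python3 -m pendant '[{"fingers":0.35,"dx":0.05,"dy":0,"dz":0,"roll":0},{"fingers":0.35,"dx":0.05,"dy":0,"dz":0.05,"roll":0},{"fingers":0.35,"dx":0.05,"dy":0,"dz":0.05,"roll":0}]';python3 -m pendant '[{"fingers":0.35,"dx":0,"dy":0,"dz":0.04,"roll":0},{"fingers":0.35,"dx":0,"dy":0,"dz":0.04,"roll":0}]'
```

```text
time_s: 13.25
tool_pos: [0.6296, -0.0291, 0.0861]
orientation: [3.14, -0.11, 0.0]
force: [-2.1, 0.8, 4.2]
opening: 0.0317
grip_force: 60.4
time_s: 13.45
tool_pos: [0.6296, -0.0291, 0.0861]
orientation: [3.14, -0.11, 0.0]
force: [-3.7, -0.5, 8.2]
opening: 0.0317
grip_force: 60.7
```

```bash
python3 -m pendant '[{"fingers":0.4,"dx":0,"dy":0,"dz":-0.03,"roll":0},{"fingers":0.45,"dx":0,"dy":0,"dz":-0.06,"roll":0},{"fingers":0.52,"dx":0,"dy":0,"dz":-0.08,"roll":0},{"fingers":0.62,"dx":0,"dy":0,"dz":-0.1,"roll":0},{"fingers":0.75,"dx":0,"dy":0,"dz":-0.5,"roll":0},{"fingers":0.75,"dx":0,"dy":0,"dz":-3,"roll":0},{"fingers":0.75,"dx":0,"dy":0,"dz":-7,"roll":0},{"fingers":0.75,"dx":-3,"dy":0,"dz":-9,"roll":0},{"fingers":0.75,"dx":-4,"dy":0,"dz":-9,"roll":0},{"fingers":0.75,"dx":-4,"dy":0,"dz":-9,"roll":0},{"fingers":0.75,"dx":-4,"dy":0,"dz":-9,"roll":0}]'
cat > stk.py <<'E'
from h import *
def dark(c,P,mm,lo=0):
    u=proj(c,P)[0];r=np.linalg.norm(proj(c,P+np.array([0,mm/1e3,0]))[0]-u)
    g=cv2.cvtColor(c['image'],cv2.COLOR_BGR2HSV);m=(g[...,2]<75).astype(np.uint8)
    w=np.zeros_like(m);cv2.circle(w,tuple(np.round(u).astype(int).tolist()),int(r),1,-1);m&=w
    pts=cv2.findNonZero(m);return cv2.fitEllipse(cv2.convexHull(pts))
c=snap('wrist','w8.png')
P=np.array([.6310,-.0299,.076]);e=dark(c,P,15.5);print('bearing seal',e,at(c,e[0],.076).round(4))
# idler rim: convex hull of dark teeth
P=np.array([.6310,-.0299,.066]);e=dark(c,P,36);print('idler rim',e,at(c,e[0],.066).round(4))
print(state()['tool_pos'].round(4))
print('view crop at',proj(c,P))
E
python3 stk.py
```

```text
time_s: 14.55
tool_pos: [0.5897, -0.0263, 0.1746]
orientation: [-3.14, 0.111, 0.001]
force: [0.6, -0.2, 0.6]
opening: 0.0642
grip_force: 0.0
bearing seal ((274.9591369628906, 162.67025756835938), (37.05845642089844, 37.51837158203125), 174.70620727539062) [ 0.6307 -0.03    0.076 ]
idler rim ((275.2247619628906, 160.47352600097656), (70.0494384765625, 70.48851776123047), 11.9335298538208) [ 0.631  -0.0302  0.066 ]
[ 0.5899 -0.0263  0.1744]
view crop at [[274.86855915 160.55666015]]
```

The bearing is centred on the idler to about 0.3 mm. Press disc next.

Run:
```python
from h import *
print(rel([.54,.264,.125]))
```

```text
[ -7.01 -28.61   4.95]
```

```bash
python3 -m pendant '[{"fingers":0.9,"dx":-1,"dy":-4.5,"dz":0,"roll":0},{"fingers":0.9,"dx":-2,"dy":-9,"dz":0,"roll":0},{"fingers":0.9,"dx":-3,"dy":-13.5,"dz":0,"roll":0},{"fingers":0.9,"dx":-4,"dy":-18,"dz":0,"roll":0},{"fingers":0.9,"dx":-5,"dy":-22.5,"dz":0,"roll":0},{"fingers":0.9,"dx":-6.5,"dy":-27,"dz":2,"roll":0},{"fingers":0.9,"dx":-7,"dy":-28.6,"dz":5,"roll":0},{"fingers":0.9,"dx":-7,"dy":-28.6,"dz":5,"roll":0},{"fingers":0.9,"dx":-7,"dy":-28.6,"dz":5,"roll":0},{"fingers":0.9,"dx":-7,"dy":-28.6,"dz":5,"roll":0}]'
python3 - <<'E'
from h import *
c=snap('wrist');u=proj(c,[.5491,.2639,.007])[0].astype(int)
e=obj(c,tuple(map(int,u)),55);p=at(c,e[0],.009)
w=white(c,tuple(map(int,u)),50);pw=at(c,w[0],.014)
print(u,e,p.round(4),w,pw.round(4));print(rel([p[0],p[1],.022]),state()['tool_pos'])
E
```

```text
time_s: 15.6
tool_pos: [0.5409, 0.2632, 0.1261]
orientation: [-3.139, 0.112, -0.002]
force: [-0.5, -1.0, 0.0]
opening: 0.0768
grip_force: 0.0
[272 198] ((273.7174072265625, 200.51034545898438), (57.84745407104492, 57.959503173828125), 179.6234893798828) [0.5481 0.263  0.009 ] ((273.630615234375, 200.87579345703125), (53.921897888183594, 55.0810546875), 104.72994232177734) [0.5491 0.263  0.014 ]
[ 0.7  -0.03 10.43] [0.54097313 0.26315582 0.12633088]
```

```bash
python3 -m pendant '[{"fingers":0.9,"dx":0.8,"dy":0,"dz":4,"roll":0},{"fingers":0.9,"dx":0.8,"dy":0,"dz":8,"roll":0},{"fingers":0.9,"dx":0.8,"dy":0,"dz":10.4,"roll":0},{"fingers":0.9,"dx":0.8,"dy":0,"dz":10.4,"roll":0},{"fingers":0.65,"dx":0.8,"dy":0,"dz":10.4,"roll":0},{"fingers":0.65,"dx":0.8,"dy":0,"dz":10.4,"roll":0},{"fingers":0.48,"dx":0.8,"dy":0,"dz":10.4,"roll":0},{"fingers":0.48,"dx":0.8,"dy":0,"dz":10.4,"roll":0},{"fingers":0.48,"dx":0.8,"dy":0,"dz":10.4,"roll":0},{"fingers":0.48,"dx":0.8,"dy":0,"dz":10.4,"roll":0}]'
python3 -m pendant '[{"fingers":0.48,"dx":0,"dy":0,"dz":-1,"roll":0},{"fingers":0.48,"dx":0,"dy":0,"dz":-4,"roll":0},{"fingers":0.48,"dx":0,"dy":0,"dz":-9,"roll":0},{"fingers":0.48,"dx":0,"dy":0,"dz":-14,"roll":0},{"fingers":0.48,"dx":0,"dy":0,"dz":-15,"roll":0},{"fingers":0.48,"dx":0,"dy":0,"dz":-15,"roll":0},{"fingers":0.48,"dx":0,"dy":0,"dz":-15,"roll":0}]'
cat > dsc.py <<'E'
from h import *
import sys
zb=float(sys.argv[1])
c=snap('wrist','w%s.png'%sys.argv[2]);s=state();t=s['tool_pos'];M=R.from_rotvec(s['orientation']).as_matrix()
zt=t[2]-zb+.014
u=proj(c,[t[0],t[1],zt])[0];u=tuple(map(int,u))
h=hole(c,u,14);q=at(c,h,zt);print(u,h,t.round(4),'hole in tool',(M.T@(q-t)*1e3).round(1))
e=white(c,u,60);q=at(c,e[0],zt);print(e,'face in tool',(M.T@(q-t)*1e3).round(1))
E
python3 dsc.py .0235 9
```

```text
time_s: 16.65
tool_pos: [0.549, 0.2637, 0.0239]
orientation: [-3.139, 0.11, -0.005]
force: [-2.9, -3.0, 13.4]
opening: 0.0426
grip_force: 59.0
time_s: 17.35
tool_pos: [0.5472, 0.2631, 0.1705]
orientation: [3.139, -0.111, -0.002]
force: [-0.5, -0.1, -2.1]
opening: 0.0421
grip_force: 61.0
(273, 268) (np.float64(273.813059224542), np.float64(268.9733702599063)) [0.547  0.2631 0.1698] hole in tool [-0.4  0.2  9.5]
((274.8099670410156, 267.1548767089844), (82.66414642333984, 87.36257934570312), 93.54861450195312) face in tool [0.6 0.7 9.5]
```

Run:
```python
from h import *
c=snap('wrist');s=state();t=s['tool_pos'];M=R.from_rotvec(s['orientation']).as_matrix()
zt=t[2]-.0235+.014
for col in(262,287):
  print(col,c['image'][215:318,col].mean(1).astype(int).tolist())
for x in(-.0015,-.0005,.0005,.0015):
  a=np.linspace(0,2*np.pi,720);Q=t+(M@np.array([x+.023*np.cos(a),.0008+.023*np.sin(a),np.full(720,t[2]-zt)*-1+0*a])).T
  Q[:,2]=zt;P=proj(c,Q)
  r=[]
  for col in(262,287):
    k=P[np.abs(P[:,0]-col)<.6,1];r+= [k.min().round(1),k.max().round(1)]
  print(x,r)
```

```text
262 [125, 124, 124, 123, 125, 130, 134, 134, 134, 134, 135, 137, 142, 166, 203, 220, 221, 221, 222, 221, 221, 220, 218, 216, 215, 215, 216, 219, 219, 218, 218, 220, 221, 223, 222, 222, 222, 223, 222, 222, 221, 221, 220, 219, 217, 214, 205, 189, 172, 160, 161, 172, 180, 185, 189, 190, 190, 186, 179, 168, 165, 172, 189, 210, 219, 223, 223, 223, 222, 222, 221, 221, 221, 222, 222, 221, 221, 220, 218, 218, 220, 222, 222, 222, 222, 221, 219, 219, 219, 219, 217, 201, 171, 138, 124, 122, 123, 123, 122, 122, 122, 121, 122]
287 [123, 123, 123, 124, 124, 127, 128, 130, 131, 129, 129, 129, 137, 166, 205, 220, 220, 220, 220, 220, 218, 218, 218, 220, 222, 223, 223, 223, 223, 222, 221, 219, 218, 217, 217, 219, 220, 219, 219, 219, 221, 223, 225, 225, 224, 217, 200, 179, 164, 164, 178, 191, 202, 208, 210, 210, 210, 209, 203, 189, 171, 162, 170, 189, 208, 217, 220, 220, 222, 223, 223, 223, 223, 223, 224, 224, 224, 223, 222, 222, 222, 223, 224, 224, 223, 222, 220, 219, 220, 222, 222, 213, 183, 145, 126, 122, 124, 124, 124, 124, 124, 123, 122]
-0.0015 [np.float64(229.5), np.float64(308.6), np.float64(229.4), np.float64(308.7)]
-0.0005 [np.float64(227.5), np.float64(306.9), np.float64(227.4), np.float64(307.0)]
0.0005 [np.float64(225.5), np.float64(305.3), np.float64(225.4), np.float64(305.4)]
0.0015 [np.float64(223.6), np.float64(303.6), np.float64(223.5), np.float64(303.7)]
```

Run:
```python
from h import *
print(rel([.6315,-.0293,.115]))
```

```text
[10.49 28.56  5.46]
```

```bash
python3 -m pendant '[{"fingers":0.48,"dx":1.6,"dy":4.4,"dz":0,"roll":0},{"fingers":0.48,"dx":3.2,"dy":8.8,"dz":0,"roll":0},{"fingers":0.48,"dx":4.8,"dy":13.2,"dz":0,"roll":0},{"fingers":0.48,"dx":6.4,"dy":17.6,"dz":0,"roll":0},{"fingers":0.48,"dx":8,"dy":22,"dz":0,"roll":0},{"fingers":0.48,"dx":9.6,"dy":26,"dz":0,"roll":0},{"fingers":0.48,"dx":10.5,"dy":28.6,"dz":1,"roll":0},{"fingers":0.48,"dx":10.5,"dy":28.6,"dz":4,"roll":0},{"fingers":0.48,"dx":10.5,"dy":28.6,"dz":5.2,"roll":0},{"fingers":0.48,"dx":10.5,"dy":28.6,"dz":5.2,"roll":0},{"fingers":0.48,"dx":10.5,"dy":28.6,"dz":5.2,"roll":0},{"fingers":0.48,"dx":10.5,"dy":28.6,"dz":5.2,"roll":0}]'
python3 - <<'E'
from h import *
print(rel([.6315,-.0293,.1005]))
E
```

```text
time_s: 18.65
tool_pos: [0.633, -0.0287, 0.1204]
orientation: [3.14, -0.109, 0.002]
force: [-0.0, 0.1, 0.7]
opening: 0.0427
grip_force: 61.1
[-0.14  0.07  1.99]
```

```bash
python3 -m pendant '[{"fingers":0.48,"dx":-0.1,"dy":0.06,"dz":0.8,"roll":0},{"fingers":0.48,"dx":-0.1,"dy":0.06,"dz":1.5,"roll":0},{"fingers":0.48,"dx":-0.1,"dy":0.06,"dz":1.8,"roll":0},{"fingers":0.48,"dx":-0.1,"dy":0.06,"dz":1.8,"roll":0},{"fingers":0.48,"dx":-0.1,"dy":0.06,"dz":1.8,"roll":0}]'
```

```text
time_s: 19.15
tool_pos: [0.6315, -0.0298, 0.1014]
orientation: [3.14, -0.111, -0.0]
force: [-0.6, 0.1, -0.8]
opening: 0.0426
grip_force: 61.1
```

```bash
python3 -m pendant '[{"fingers":0.48,"dx":0,"dy":-0.04,"dz":0.05,"roll":0},{"fingers":0.48,"dx":0,"dy":-0.04,"dz":0.12,"roll":0},{"fingers":0.48,"dx":0,"dy":-0.04,"dz":0.12,"roll":0}]';python3 -m pendant '[{"fingers":0.48,"dx":0,"dy":0,"dz":0.05,"roll":0},{"fingers":0.48,"dx":0,"dy":0,"dz":0.05,"roll":0}]'
```

```text
time_s: 19.45
tool_pos: [0.6315, -0.0294, 0.1002]
orientation: [3.14, -0.111, 0.0]
force: [-0.2, -0.6, -0.6]
opening: 0.0423
grip_force: 61.1
time_s: 19.65
tool_pos: [0.6316, -0.0295, 0.1001]
orientation: [3.14, -0.111, 0.0]
force: [-1.7, -0.1, 3.0]
opening: 0.0425
grip_force: 61.7
```

```bash
python3 -m pendant '[{"fingers":0.48,"dx":0,"dy":0,"dz":0.03,"roll":0},{"fingers":0.53,"dx":0,"dy":0,"dz":0,"roll":0},{"fingers":0.58,"dx":0,"dy":0,"dz":-0.03,"roll":0},{"fingers":0.65,"dx":0,"dy":0,"dz":-0.05,"roll":0},{"fingers":0.75,"dx":0,"dy":0,"dz":-0.1,"roll":0},{"fingers":0.85,"dx":0,"dy":0,"dz":-0.5,"roll":0},{"fingers":0.85,"dx":0,"dy":0,"dz":-3,"roll":0},{"fingers":0.85,"dx":0,"dy":0,"dz":-6,"roll":0},{"fingers":0.85,"dx":-3,"dy":0,"dz":-8,"roll":0},{"fingers":0.85,"dx":-5,"dy":0,"dz":-8,"roll":0},{"fingers":0.85,"dx":-5,"dy":0,"dz":-8,"roll":0},{"fingers":0.85,"dx":-5,"dy":0,"dz":-8,"roll":0}]'
python3 - <<'E'
from h import *
c=snap('wrist','w10.png');P=proj(c,[.6307,-.03,.09])[0]
e=white(c,tuple(map(int,P)),42);print(P,e,at(c,e[0],.09).round(4))
g=cv2.cvtColor(c['image'],cv2.COLOR_BGR2GRAY)
x,y=map(int,P);o=c['image'][max(0,y-100):y+100,x-200:x+66+67];print(o.shape);cv2.imwrite('pics/w10c.png',cv2.resize(o,None,fx=2.4,fy=2.4,interpolation=cv2.INTER_CUBIC))
# handle top (dark blob): 
print('handle top px',proj(c,[.645,.1,.096]))
E
```

```text
time_s: 20.85
tool_pos: [0.5819, -0.026, 0.1801]
orientation: [3.14, -0.111, 0.001]
force: [0.4, 0.4, -0.4]
opening: 0.0727
grip_force: 0.0
[274.70119809 153.4213817 ] ((274.86279296875, 152.8301239013672), (63.21622085571289, 63.791744232177734), 177.4026641845703) [ 0.6311 -0.0301  0.09  ]
(200, 333, 3)
handle top px [[ 87.82447029 147.50813757]]
```

View pics/w10c.png

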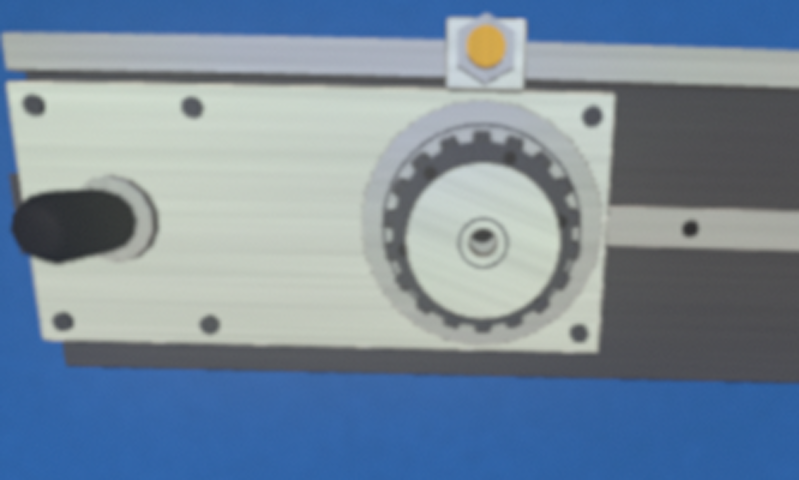

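The stack is complete and concentric: disc face centre (.6311,-.0301) over bearing (.6307,-.0300) and idler (.6310,-.0300). By geometry the handle is at about (.6441,.0997).

Run:
```python
from h import *
print(rel([.6443,.0995,.18]))
```

```text
[ 5.320e+00 -1.295e+01 -1.000e-02]
```

```bash
python3 -m pendant '[{"fingers":0.7,"dx":1.5,"dy":-4,"dz":0,"roll":0.5},{"fingers":0.7,"dx":3.4,"dy":-8,"dz":0,"roll":1.4},{"fingers":0.7,"dx":5,"dy":-12,"dz":0,"roll":1.4},{"fingers":0.7,"dx":5.3,"dy":-12.9,"dz":0,"roll":1.4},{"fingers":0.7,"dx":5.3,"dy":-12.9,"dz":0,"roll":1.4},{"fingers":0.7,"dx":5.3,"dy":-12.9,"dz":0,"roll":1.4},{"fingers":0.7,"dx":5.3,"dy":-12.9,"dz":0,"roll":1.4}]'
python3 - <<'E'
from h import *
c=snap('wrist','w11.png');s=state();t=s['tool_pos'];M=R.from_rotvec(s['orientation']).as_matrix();print(M.round(3).tolist())
# handle top ellipse: dark pixels near predicted top
u=proj(c,[.6441,.0997,.096])[0];print(u)
g=cv2.cvtColor(c['image'],cv2.COLOR_BGR2HSV);m=(g[...,2]<80).astype(np.uint8)
w=np.zeros_like(m);cv2.circle(w,tuple(map(int,u)),40,1,-1);m&=w
cs,_=cv2.findContours(m,cv2.RETR_EXTERNAL,cv2.CHAIN_APPROX_NONE)
k=max(cs,key=cv2.contourArea);b=cv2.boundingRect(k);print(b)
# post seen from +x side: lowest rows belong to the top's near edge
low=[b[0]+b[2]/2,b[1]+b[3]];p=at(c,low,.096);print('top near edge',p.round(4),'-> centre x',p[0]+.011, 'tool offs cm',(M.T@(p-t)*100).round(2))
E
```

```text
time_s: 21.6
tool_pos: [0.6433, 0.0977, 0.1796]
orientation: [3.138, -0.151, -0.001]
force: [-0.0, 0.6, -0.1]
opening: 0.0596
grip_force: 0.0
[[0.995, -0.096, -0.0], [-0.096, -0.995, -0.0], [-0.0, 0.0, -1.0]]
[271.07822634 220.49900405]
(259, 196, 25, 33)
top near edge [0.6374 0.1001 0.096 ] -> centre x 0.6484260850294172 tool offs cm [-0.61 -0.17  8.37]
```

```bash
python3 -m pendant '[{"fingers":0.7,"dx":0.1,"dy":-0.2,"dz":3,"roll":0},{"fingers":0.7,"dx":0.1,"dy":-0.2,"dz":7,"roll":0},{"fingers":0.7,"dx":0.1,"dy":-0.2,"dz":9.5,"roll":0},{"fingers":0.7,"dx":0.1,"dy":-0.2,"dz":10.3,"roll":0},{"fingers":0.7,"dx":0.1,"dy":-0.2,"dz":10.3,"roll":0},{"fingers":0.7,"dx":0.1,"dy":-0.2,"dz":10.3,"roll":0}]'
python3 -m pendant '[{"fingers":0.5,"dx":0,"dy":0,"dz":0,"roll":0},{"fingers":0.4,"dx":0,"dy":0,"dz":0,"roll":0},{"fingers":0.33,"dx":0,"dy":0,"dz":0,"roll":0},{"fingers":0.28,"dx":0,"dy":0,"dz":0,"roll":0},{"fingers":0.23,"dx":0,"dy":0,"dz":0,"roll":0},{"fingers":0.2,"dx":0,"dy":0,"dz":0,"roll":0},{"fingers":0.2,"dx":0,"dy":0,"dz":0,"roll":0},{"fingers":0.2,"dx":0,"dy":0,"dz":0,"roll":0}]'
```

```text
time_s: 22.25
tool_pos: [0.6455, 0.1007, 0.0783]
orientation: [-3.138, 0.15, -0.003]
force: [0.7, -0.5, 0.3]
opening: 0.0597
grip_force: 0.0
time_s: 23.05
tool_pos: [0.6448, 0.1008, 0.0772]
orientation: [3.138, -0.149, 0.0]
force: [-2.0, -1.1, 5.8]
opening: 0.0204
grip_force: 58.3
```

```bash
python3 -m pendant '[{"fingers":0.2,"dx":0,"dy":0.15,"dz":0,"roll":0},{"fingers":0.2,"dx":0,"dy":0.45,"dz":0,"roll":0},{"fingers":0.2,"dx":0,"dy":0.9,"dz":0,"roll":0},{"fingers":0.2,"dx":0,"dy":1.5,"dz":0,"roll":0},{"fingers":0.2,"dx":0,"dy":2.2,"dz":0,"roll":0},{"fingers":0.2,"dx":0,"dy":2.9,"dz":0,"roll":0},{"fingers":0.2,"dx":0,"dy":3.6,"dz":0,"roll":0},{"fingers":0.2,"dx":0,"dy":4.3,"dz":0,"roll":0},{"fingers":0.2,"dx":0,"dy":5,"dz":0,"roll":0},{"fingers":0.2,"dx":0,"dy":5.7,"dz":0,"roll":0},{"fingers":0.2,"dx":0,"dy":6.4,"dz":0,"roll":0},{"fingers":0.2,"dx":0,"dy":7.1,"dz":0,"roll":0},{"fingers":0.2,"dx":0,"dy":7.8,"dz":0,"roll":0},{"fingers":0.2,"dx":0,"dy":8.5,"dz":0,"roll":0},{"fingers":0.2,"dx":0,"dy":9.1,"dz":0,"roll":0},{"fingers":0.2,"dx":0,"dy":9.6,"dz":0,"roll":0},{"fingers":0.2,"dx":0,"dy":10,"dz":0,"roll":0}]'
python3 - <<'E'
from h import *
s=state();t=s['tool_pos'];print(s['force'].round(1))
d=np.array([-.094,-.9955,0]);print('slid',((t-np.array([.6448,.1008,.0772]))@d*1e3).round(1))
c=snap('wrist','w12.png')
g=c['image']
# plunger (orange) location
h=cv2.cvtColor(g,cv2.COLOR_BGR2HSV);m=((h[...,0]>10)&(h[...,0]<30)&(h[...,1]>150)&(h[...,2]>150)).astype(np.uint8)
n,l,st,ce=cv2.connectedComponentsWithStats(m);i=1+st[1:,4].argmax();print('plunger',ce[i],at(c,ce[i],.075).round(4))
E
```

```text
time_s: 24.75
tool_pos: [0.6355, 0.002, 0.0772]
orientation: [-3.137, 0.149, -0.001]
force: [-1.9, 7.4, 5.5]
opening: 0.0204
grip_force: 58.6
[-1.9  7.4  5.5]
slid 99.2
plunger [547.54938272 154.86419753] [ 0.6817 -0.1218  0.075 ]
```

Run:
```python
from h import *
im=cv2.imread('pics/w4.png').mean(2).astype(int)
for r in(70,73,76,79,82,85):print(r,im[r,462:490].tolist())
c=snap('top');im=c['image']
# current top view: bar at plate-x +57 z .034, profile along bar in 1 mm steps of carriage travel 130..180
t0=np.array([.6319,-.0297,.034]);d=np.array([-.094,-.9955,0]);x=np.array([.9955,-.094,0])
for off in(.054,.057,.060):
  print(off,[int(im[int(round(v)),int(round(u))].mean()) for u,v in proj(c,[t0+d*k/1e3+x*off for k in range(130,190,2)])])
```

```text
70 [168, 169, 169, 169, 169, 169, 169, 169, 166, 157, 145, 137, 126, 109, 97, 90, 89, 103, 135, 161, 169, 171, 171, 170, 169, 167, 167, 167]
73 [173, 172, 173, 172, 172, 173, 172, 172, 170, 171, 169, 161, 135, 102, 83, 80, 87, 115, 150, 166, 169, 170, 169, 169, 169, 169, 170, 169]
76 [177, 176, 177, 176, 176, 176, 177, 175, 172, 169, 163, 146, 116, 89, 79, 81, 103, 137, 161, 170, 170, 170, 170, 170, 170, 170, 170, 170]
79 [176, 176, 175, 176, 174, 176, 175, 174, 172, 170, 162, 136, 101, 82, 80, 92, 122, 152, 167, 170, 171, 171, 170, 171, 171, 170, 171, 171]
82 [175, 176, 175, 175, 176, 175, 174, 171, 169, 164, 146, 113, 87, 81, 86, 108, 142, 166, 172, 173, 173, 173, 173, 172, 172, 171, 172, 172]
85 [100, 101, 108, 115, 125, 139, 151, 156, 155, 148, 128, 99, 82, 79, 85, 100, 121, 132, 134, 135, 136, 137, 139, 144, 146, 146, 148, 148]
0.054 [203, 207, 207, 211, 210, 210, 199, 194, 194, 183, 185, 185, 192, 182, 182, 154, 129, 129, 118, 106, 106, 81, 63, 63, 51, 53, 53, 53, 51, 51]
0.057 [210, 213, 213, 212, 211, 211, 211, 209, 209, 209, 210, 210, 202, 176, 176, 131, 91, 91, 82, 76, 76, 64, 58, 58, 51, 55, 55, 53, 55, 55]
0.06 [201, 198, 198, 198, 195, 211, 210, 211, 211, 210, 206, 206, 192, 158, 158, 106, 67, 67, 52, 54, 54, 54, 50, 50, 60, 53, 53, 54, 53, 53]
```

```bash
python3 -m pendant '[{"fingers":0.2,"dx":0,"dy":0.4,"dz":0,"roll":0},{"fingers":0.2,"dx":0,"dy":0.8,"dz":0,"roll":0},{"fingers":0.2,"dx":0,"dy":1.2,"dz":0,"roll":0},{"fingers":0.2,"dx":0,"dy":1.6,"dz":0,"roll":0},{"fingers":0.2,"dx":0,"dy":2,"dz":0,"roll":0},{"fingers":0.2,"dx":0,"dy":2.2,"dz":0,"roll":0},{"fingers":0.2,"dx":0,"dy":2.4,"dz":0,"roll":0}]'
```

```text
time_s: 25.55
tool_pos: [0.6332, -0.0219, 0.0772]
orientation: [-3.137, 0.149, -0.001]
force: [-1.1, 5.8, 6.4]
opening: 0.0203
grip_force: 58.9
```

```bash
python3 -m pendant '[{"fingers":0.2,"dx":0,"dy":0.3,"dz":0,"roll":0},{"fingers":0.2,"dx":0,"dy":0.7,"dz":0,"roll":0},{"fingers":0.2,"dx":0,"dy":1.1,"dz":0,"roll":0},{"fingers":0.2,"dx":0,"dy":1.5,"dz":0,"roll":0},{"fingers":0.2,"dx":0,"dy":1.8,"dz":0,"roll":0},{"fingers":0.2,"dx":0,"dy":2,"dz":0,"roll":0},{"fingers":0.2,"dx":0,"dy":2,"dz":0,"roll":0}]'
python3 -m pendant '[{"fingers":0.2,"dx":0,"dy":0.15,"dz":0,"roll":0},{"fingers":0.2,"dx":0,"dy":0.3,"dz":0,"roll":0},{"fingers":0.2,"dx":0,"dy":0.3,"dz":0,"roll":0}]'
python3 -m pendant '[{"fingers":0.2,"dx":0,"dy":0.15,"dz":0,"roll":0},{"fingers":0.2,"dx":0,"dy":0.3,"dz":0,"roll":0},{"fingers":0.2,"dx":0,"dy":0.3,"dz":0,"roll":0}]'
```

```text
time_s: 26.25
tool_pos: [0.6313, -0.0424, 0.0772]
orientation: [-3.138, 0.149, -0.001]
force: [-2.0, -0.1, 6.1]
opening: 0.02
grip_force: 58.9
time_s: 26.55
tool_pos: [0.631, -0.0453, 0.0772]
orientation: [-3.138, 0.149, -0.001]
force: [-2.3, -0.2, 5.7]
opening: 0.0205
grip_force: 58.9
time_s: 26.85
tool_pos: [0.6307, -0.0483, 0.0772]
orientation: [-3.138, 0.149, -0.001]
force: [-2.2, 0.7, 5.3]
opening: 0.0203
grip_force: 58.9
```

```bash
for i in 1; do python3 -m pendant '[{"fingers":0.2,"dx":0,"dy":0.07,"dz":0,"roll":0},{"fingers":0.2,"dx":0,"dy":0.14,"dz":0,"roll":0}]'; done; python3 -m pendant '[{"fingers":0.2,"dx":0,"dy":0.07,"dz":0,"roll":0},{"fingers":0.2,"dx":0,"dy":0.14,"dz":0,"roll":0}]'; python3 -m pendant '[{"fingers":0.2,"dx":0,"dy":0.07,"dz":0,"roll":0},{"fingers":0.2,"dx":0,"dy":0.14,"dz":0,"roll":0}]'
```

```text
time_s: 27.05
tool_pos: [0.6306, -0.0492, 0.0772]
orientation: [-3.137, 0.149, -0.001]
force: [-2.1, 4.5, 5.6]
opening: 0.0205
grip_force: 59.0
time_s: 27.25
tool_pos: [0.6305, -0.0506, 0.0772]
orientation: [-3.137, 0.149, -0.001]
force: [-0.5, 4.8, 5.8]
opening: 0.0202
grip_force: 59.0
time_s: 27.45
tool_pos: [0.6304, -0.0519, 0.0772]
orientation: [-3.137, 0.149, -0.001]
force: [-1.6, 5.6, 6.3]
opening: 0.0204
grip_force: 59.0
```

```bash
python3 -m pendant '[{"fingers":0.2,"dx":0,"dy":0.07,"dz":0,"roll":0},{"fingers":0.2,"dx":0,"dy":0.14,"dz":0,"roll":0}]' | grep -E 'pos|force'; python3 -m pendant '[{"fingers":0.2,"dx":0,"dy":0.07,"dz":0,"roll":0},{"fingers":0.2,"dx":0,"dy":0.14,"dz":0,"roll":0}]'| grep -E 'pos|force'
```

```text
tool_pos: [0.6302, -0.0534, 0.0772]
force: [-1.7, 3.9, 4.4]
grip_force: 59.0
tool_pos: [0.6301, -0.0549, 0.0772]
force: [-2.2, 3.0, 6.2]
grip_force: 58.9
```

```bash
python3 -m pendant '[{"fingers":0.2,"dx":0,"dy":0.06,"dz":0,"roll":0},{"fingers":0.2,"dx":0,"dy":0.12,"dz":0,"roll":0}]'| grep -E 'pos|force'
```

```text
tool_pos: [0.6299, -0.0564, 0.0772]
force: [-2.4, 1.1, 5.9]
grip_force: 58.9
```

```bash
python3 -m pendant '[{"fingers":0.2,"dx":0,"dy":0.05,"dz":0,"roll":0},{"fingers":0.2,"dx":0,"dy":0.1,"dz":0,"roll":0}]'| grep -E 'pos|force'
```

```text
tool_pos: [0.6298, -0.0575, 0.0772]
force: [-1.9, 2.5, 5.9]
grip_force: 58.9
```

```bash
python3 -m pendant '[{"fingers":0.2,"dx":0,"dy":0.05,"dz":0,"roll":0},{"fingers":0.2,"dx":0,"dy":0.1,"dz":0,"roll":0}]'| grep -E 'pos|force'; python3 -c "
from h import *
print([state()['force'].round(1) for _ in range(2)])"
```

```text
tool_pos: [0.6298, -0.0582, 0.0772]
force: [-0.9, 4.6, 6.5]
grip_force: 59.0
[array([-0.9,  4.6,  6.5]), array([-0.9,  4.6,  6.5])]
```

```bash
python3 -m pendant '[{"fingers":0.2,"dx":0,"dy":0.05,"dz":0,"roll":0}]'| grep -E 'pos|force';python3 -m pendant '[{"fingers":0.2,"dx":0,"dy":0.0,"dz":0,"roll":0},{"fingers":0.2,"dx":0,"dy":0.0,"dz":0,"roll":0}]'| grep -E 'pos|force'
```

```text
tool_pos: [0.6297, -0.0584, 0.0772]
force: [-0.8, 6.7, 6.1]
grip_force: 59.0
tool_pos: [0.6297, -0.0585, 0.0772]
force: [-1.2, 4.3, 5.3]
grip_force: 59.0
```

```bash
python3 -m pendant '[{"fingers":0.2,"dx":0,"dy":-0.05,"dz":0,"roll":0},{"fingers":0.2,"dx":0,"dy":-0.05,"dz":0,"roll":0}]'| grep -E 'pos|force';python3 -m pendant '[{"fingers":0.2,"dx":0,"dy":-0.05,"dz":0,"roll":0},{"fingers":0.2,"dx":0,"dy":-0.05,"dz":0,"roll":0}]'| grep -E 'pos|force'; python3 -m pendant '[{"fingers":0.2,"dx":0,"dy":-0.05,"dz":0,"roll":0},{"fingers":0.2,"dx":0,"dy":-0.05,"dz":0,"roll":0}]'| grep -E 'pos|force'
```

```text
tool_pos: [0.6298, -0.0583, 0.0772]
force: [-1.0, 2.9, 5.9]
grip_force: 58.9
tool_pos: [0.6298, -0.0581, 0.0772]
force: [-1.7, -1.2, 5.5]
grip_force: 58.9
tool_pos: [0.6298, -0.0578, 0.0772]
force: [-2.0, -1.1, 5.9]
grip_force: 59.0
```

Run:
```python
from h import *
c=capture('wrist');s=state()
def TM(s):
    T=np.eye(4);T[:3,:3]=R.from_rotvec(s['orientation']).as_matrix();T[:3,3]=s['tool_pos'];return T
X=np.linalg.inv(TM(s))@np.array(c['cam_to_world'])
w=dict(c);w['cam_to_world']=TM(dict(orientation=[-3.139,.110,.004],tool_pos=[.5794,-.0293,.158]))@X
d=np.array([-.094,-.9955,0]);p=at(w,(269.99,146.83),.054);print(p)
x=np.array([.9955,-.094,0])
for uv in((474.2,73),(473.8,76),(473,79),(472.3,82),(479.3,73),(478.7,76),(478,79),(477,82)):
    q=at(w,uv,.034)-p;print(uv,'along',(q@d*1e3).round(1),'across',(q@x*1e3).round(1))
t=s['tool_pos'];print('travel',((t-np.array([.6448,.1008,.0772]))@d*1e3).round(2),s['force'].round(1))
```

```text
[ 0.63170289 -0.02994586  0.054     ]
(474.2, 73) along 157.6 across 59.5
(473.8, 76) along 157.7 across 57.4
(473, 79) along 157.5 across 55.2
(472.3, 82) along 157.4 across 53.0
(479.3, 73) along 161.7 across 59.7
(478.7, 76) along 161.7 across 57.5
(478, 79) along 161.5 across 55.3
(477, 82) along 161.2 across 53.1
travel 159.31 [-1.8 -1.1  5.7]
```

```bash
python3 -m pendant '[{"fingers":0.2,"dx":0,"dy":0.08,"dz":0,"roll":0},{"fingers":0.2,"dx":0,"dy":0.15,"dz":0,"roll":0},{"fingers":0.2,"dx":0,"dy":0.15,"dz":0,"roll":0}]'| grep -E 'pos|force';python3 -m pendant '[{"fingers":0.2,"dx":0,"dy":0.05,"dz":0,"roll":0},{"fingers":0.2,"dx":0,"dy":0.05,"dz":0,"roll":0}]'| grep -E 'pos|force'
```

```text
tool_pos: [0.6297, -0.0585, 0.0772]
force: [-1.8, 4.8, 5.5]
grip_force: 59.0
tool_pos: [0.6297, -0.0588, 0.0772]
force: [-0.9, 6.6, 7.1]
grip_force: 59.1
```

```bash
python3 -m pendant '[{"fingers":0.2,"dx":0,"dy":0.05,"dz":0,"roll":0},{"fingers":0.2,"dx":0,"dy":0.05,"dz":0,"roll":0},{"fingers":0.2,"dx":0,"dy":0.05,"dz":0,"roll":0}]'| grep -E 'pos|force'
```

```text
tool_pos: [0.6297, -0.059, 0.0772]
force: [-1.2, 8.6, 6.4]
grip_force: 59.1
```

Pushing on now meets 8.6 N with almost no motion, well above the 3–4 N drag, so the ball is seated. I'm easing the push off to sit neutral in the notch.

```bash
python3 -m pendant '[{"fingers":0.2,"dx":0,"dy":-0.08,"dz":0,"roll":0},{"fingers":0.2,"dx":0,"dy":-0.16,"dz":0,"roll":0},{"fingers":0.2,"dx":0,"dy":-0.16,"dz":0,"roll":0},{"fingers":0.2,"dx":0,"dy":-0.16,"dz":0,"roll":0},{"fingers":0.2,"dx":0,"dy":-0.16,"dz":0,"roll":0}]'
python3 - <<'E'
from h import *
c=snap('wrist','w13.png');d=np.array([-.094,-.9955,0])
P=np.array([.6311,-.0301,.09])+d*.159;u=proj(c,P)[0];print(u)
if 0<u[0]<560:
    e=white(c,tuple(map(int,u)),45);print(e,at(c,e[0],.09),P)
# side: disc / handle check
b=snap('side','s2.png');u=proj(b,P)[0];e=white(b,tuple(map(int,u)),14);print(u,e,at(b,e[0],.09).round(4),P.round(4))
a=snap('top','t2.png');
E
```

```text
time_s: 30.7
tool_pos: [0.6297, -0.0583, 0.0772]
orientation: [-3.138, 0.149, -0.001]
force: [-2.2, 2.0, 5.7]
opening: 0.0203
grip_force: 59.1
[567.93199383 293.38495935]
[258.7258683  170.76817525] ((259.07867431640625, 172.20631408691406), (8.668612480163574, 13.003402709960938), 66.5447006225586) [ 0.613  -0.1784  0.09  ] [ 0.6162 -0.1884  0.09  ]
```

```bash
python3 -c "
from cell import *
print(sign_off())"
```

```text
the job is handed in; nothing more can be done
None
```

I handed the job in at about 31 s: the idler, bearing and disc are stacked within about 1 mm of centre, and the carriage is in the notch with the handle still held. I judged the notch by feel: pushing on met 8.6 N with almost no movement, and I then eased off to 2 N. I made only a rough side-camera check of the stack after the slide.

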